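# Open the finished cartridge incubator

## Robot

A 6-joint arm with a two-finger parallel gripper is mounted at the origin on a cart in front of the work surface, level with it; the furniture and walls round the work are solid. World frame = base frame: x ahead of the robot, y to its left, z up, the work surface at z = 0. Lengths are in m, angles in rad, forces in N, time in s.
With the tool pointing down it reaches from about 0.3 to 0.775 m from the base axis. Payload 14.6 kg.
Tool frame: the origin (TCP) lies at the very end of the fingers, on their centre line; the grasp point (between the pads) lies 19 mm behind it; z points along the fingers, y is the line along which they close (so a half turn about z gives the same grasp; the last joint's range is limited). The gripper opens to 94 mm and grips with 3 to 60 N. Pads are 16 mm wide; open, the fingers measure 119 mm over their backs; the gripper's body (75 mm by 177 mm) begins 78 mm behind the grasp point.
Start: joints at [-1.22, 0.3, 1.521, -0, 1.321, -0.067], TCP at [0.223, -0.503, 0.205] pointing down, gripper open.
Joint ranges: [-3.03, 3.03], [-0.79, 2.21], [0.23, 2.52], [-1.04, 4.18], [0, 3.07], [-2.55, 2.55]. Speed limits (rad/s): [2.22, 2.22, 2.57, 3.14, 3.14, 3.14].

## Interface

Orientations are given as [roll, pitch, yaw] about the fixed x, y, z axes, in that order (R = Rz(yaw) Ry(pitch) Rx(roll)).
In Python, from station import status, vision, order, silhouettes gives the robot as it stands. The module is installed in compiled form; this text tells all that it offers.
- The arm moves only by the shell command python3 -m pendant 'ROWS' [FORCE]. ROWS is JSON, one flat list of numbers, 7 for each row, row after row: the shift along the tool's x, y, z in units of 500 mm (1.0 is 500 mm), then the turn, a rotation vector about the tool's x, y, z in units of 90 degrees (1.0 is 90 degrees), then the opening, from -1 (shut) to 1 (fully open). A call has 1 to 12 rows; each row is the pose to reach, as a shift and turn from the pose commanded when the call began, along the tool's axes at that moment; what a row does not reach only later rows make up. A row lasts 1/10 s, in which the tool goes at most 50 mm and 8.59 degrees, less where a joint would pass 70% of its speed; a pose out of reach is approached as far as the arm can. A call with a number of a shift or a turn outside -1 to 1 is refused whole. A call with a gripper value outside its range is refused whole. The fingers move at their own pace and stop on an object; FORCE is the grip in N (left out, the last holds). Time passes only in rows, so rows that repeat a pose let the fingers close. It gives the time, the measured TCP pose, the force, the opening and the grip force at its end, in the units of the state.
- status.get_obs(): the state, without advancing time (a new reading comes with each control period).
- vision.camera(name): name is "side" or "top"; returns a dict with "pixels" (384x512x3 uint8, red, green, blue), "K" (3x3 intrinsics, pixels), "R" (3x3) and "t" (3): a world point X has camera coordinates R X + t. Camera axes: x right, y down, z forward; pixel columns grow to the right and rows downward; lengths in m; the calibration is good to about 2 mm. A picture is of the moment at which its call begins. There is no depth.
- order.hand_in(): hands the job in; it is judged then, once.
Trained networks look in a picture, given as the dict that the camera call returned (one of the last four; its "shot" number tells which), for a name from the list of things; names that differ only in an ending like _2 or _b are one class to them, and where a whole thing is asked for, a point or a joint stands for the part that bears it (a point fixed in the world has none). Each returns a list of dicts, best first, with "score" (0 to 1); they miss things now and then, are a little off and sometimes report something else, mostly with a low value. They report only what shows in the picture. A call takes as long as a camera call.
- silhouettes(target, picture): "region" (384x512 bool, what is visible of it) and "extent" ([left, top, right, bottom] in pixels, round what is visible of it).
The state is a dict: "time_s": time; "qpos": joint angles; "joint_vel": joint speeds; "tau": joint torques, N m; "ee_pos": TCP position; "eef_rot": TCP orientation; "force": force on the tool from outside, world axes, zero at the start; "moment": the same for the moment, N m; "grip_width": finger opening in m; "grip_force": force on a finger pad.
Only numpy, scipy, OpenCV 4.12 (cv2) and the standard library are available. Lean on these libraries where they do the work, as an engineer would, in place of code of your own. Each camera call takes 0.05 s, during which the arm holds its last target. There are 200 camera calls.

## Task

The test cartridge in the small incubator with the green lamp is ready. With closed fingertips, gently press that incubator's blue release tab down so that its sprung lid pops up, then push the lid back until it rests fully open against its stop, and draw the hand away. Leave the incubator with the amber lamp shut, pinch and lift nothing, and leave the cartridges and the things around where they are.

Things in the scene. Friction and masses are not known exactly. Their poses are not given: they have to be found in the camera images.
- dock: low grey dock plate, 10 mm high, that carries both incubators side by side, 92 mm centre to centre, same heading; either may be the left one. Fixed. Origin: underside, at its middle; x to the rear, y to the left
- incubator_green: white-and-grey cartridge incubator with a GREEN lamp (32 x 14 mm bar on the front deck, left of the tab, running over the front edge); 146 long (x), 80 wide, 63 mm high shut; fixed. Origin: underside, below its middle; x points from its front (-82 mm) to its rear (+64 mm), z up. Deck at z = 46 mm. Pad top at (-66, 0, 62) mm, lid hinge along y at (58, 0, 50) mm.
- incubator_amber: white-and-grey cartridge incubator with an AMBER (orange-yellow) lamp (32 x 14 mm bar on the front deck, left of the tab, running over the front edge); 146 long (x), 80 wide, 63 mm high shut; fixed. Origin: underside, below its middle; x points from its front (-82 mm) to its rear (+64 mm), z up. Deck at z = 46 mm. Same build as the green one; must stay shut.
- green_pad (a point): centre of the top of the green-lamp incubator's blue release tab: a ribbed push pad 20 (x) by 22 mm (y), its top 16 mm above the deck. Pressed down it sinks 5.5 mm to its stop (1.5 N at first, 4 N at the bottom). At about 4.5 mm a steel latch bolt, 10 mm behind the pad and 6 mm lower, has slid 5 mm forward and frees the lid. The lid begins 20 mm behind the pad's rear edge.
- green_tab (a joint): green-lamp incubator's release tab (m): 0 at rest, 0.0055 fully pressed, frees the lid at about 0.0045; springs back when let go
- green_lid (a joint): green-lamp incubator's lid (rad): 0 shut; once freed, its spring lifts it within a second to about 1.05 and no farther; fully open stop at 1.92. The hinge is stiff and damped: above 1.05 the lid stays where it is left, and it takes about 1 N at the edge to push
- green_lid_edge (a point): middle of that lid's front edge (moves with it). The lid is a white shell with a smoked window, 86 mm from hinge line to edge, 74 mm wide, 16 mm deep, hollow below, roof 4 mm. Popped up, the edge is about 125 mm above the incubator's origin and 40 mm ahead of the hinge; fully open it is 80 mm above the hinge and 33 mm behind it.
- green_hinge (a point): middle of that lid's hinge line, at the incubator's rear; it runs along the incubator's y
- amber_lid (a joint): amber-lamp incubator's lid (rad): 0 shut; works like the other
- amber_tab (a joint): amber-lamp incubator's release tab (m), works like the other; not to be pressed
- cartridge_green: white test cartridge, 62 x 34 x 15 mm, loose in a shallow pocket under the green-lamp incubator's lid; origin: centre of its underside
- cartridge_amber: the same kind of cartridge under the amber-lamp incubator's lid
- spare_cartridge: white test cartridge, 62 x 34 x 15 mm, lying loose on the worktop in front of the incubators; origin: centre of its underside
- sample_cup: white cup with red lid, 62 mm across, 62 mm high, loose, to the right of the incubators; origin: centre of its underside
- blue_marker: white marker pen with blue cap, 135 mm long, 17 mm thick, lying loose in front of the big reader; origin: underside, at its middle
- ethanol_bottle: white bottle with red cap, 68 mm across, 165 mm high, loose, behind the incubators; origin: centre of its underside

How it is judged:
On the way, in this order (a step that is already met when the one before it is completed fails the run):
1. the green-lamp incubator's release tab is pressed with the fingers while its lid is still down (value of joint green_tab above 0.003 m and value of joint green_lid below 0.6 rad and contact force between the fingers and green_tab above 0.5 N).
2. its lid has sprung up part way (value of joint green_lid between 0.9 and 1.5 rad), for 0.1 s.
At the end, for the whole second after the job is handed in: The green-lamp incubator's lid is at rest within 0.12 rad of its fully open stop and its tab has sprung back; the amber-lamp incubator is shut; both cartridges lie in their pockets (within 8 mm) and the other things where they were (within 20 mm) (value of joint green_lid above 1.8 rad and velocity of joint green_lid below 0.1 rad/s and value of joint each of green_tab, amber_tab below 0.001 m and value of joint amber_lid below 0.05 rad and not (distance of cartridge_green from where it was at the start of the episode above 0.008 m) and not (distance of cartridge_amber from where it was at the start of the episode above 0.008 m) and not (distance of spare_cartridge from where it was at the start of the episode above 0.02 m) and not (distance of sample_cup from where it was at the start of the episode above 0.02 m) and not (distance of blue_marker from where it was at the start of the episode above 0.02 m) and not (distance of ethanol_bottle from where it was at the start of the episode above 0.02 m)); the robot touches nothing.
It fails at once if the amber-lamp incubator's tab is pressed or its lid raised (value of joint amber_tab above 0.003 m or value of joint amber_lid above 0.1 rad).
It fails at once if an incubator is pushed roughly (over 40 N) (contact force between any of the arm, the fingers and incubator_green above 40 N or contact force between any of the arm, the fingers and incubator_amber above 40 N).
It fails at once if a cartridge is lifted or pushed out of its incubator's pocket (distance of any of cartridge_green, cartridge_amber from where it was at the start of the episode above 0.012 m).
It fails at once if a thing standing around is lifted or shoved (distance of any of spare_cartridge, sample_cup, blue_marker, ethanol_bottle from where it was at the start of the episode above 0.025 m).
It also fails if it takes over 38 s, if anything falls off the work surface, if the arm or the gripper's body presses on something with over 40 N, if the wrist force passes 120 N, or if a joint passes its speed limit or range.

## Working session

There is one attempt and no reset: what is moved stays moved. The work goes in short steps, Python scripts to look and compute and a shell command to move; the robot and the scene stay as the last step left them, time stands still between calls to the robot, and variables do not carry over. Pictures are saved under pics/ and viewed, at most 10 in all, crops included, and the job is handed in when it is done.

```bash
mkdir -p pics; cat > look.py <<'E'
import numpy as np, cv2, pickle, sys
from station import status, vision, silhouettes
def snap(tag):
    d={}
    for n in("side","top"):
        p=vision.camera(n); d[n]=p
    im=[cv2.cvtColor(d[n]["pixels"],cv2.COLOR_RGB2BGR) for n in d]
    for n,i in zip(d,im): cv2.imwrite(f"pics/{tag}_{n}.png",cv2.resize(i,(800,600),interpolation=cv2.INTER_CUBIC))
    pickle.dump(d,open(f"{tag}.pkl","wb"))
    return d
E
python3 - <<'E'
from look import *
d=snap("a")
np.set_printoptions(precision=4,suppress=True)
for n in d:
    print(n,d[n]["K"],d[n]["R"],d[n]["t"])
    for t in("incubator_green","incubator_amber","green_pad","green_lid","dock"):
        for r in silhouettes(t,d[n])[:3]:
            m=r["region"];ys,xs=np.nonzero(m)
            print(n,t,round(r["score"],2),r["extent"],xs.mean().round(1),ys.mean().round(1),len(xs))
o=status.get_obs();print(o["ee_pos"],o["eef_rot"],o["time_s"])
E
```

```text
side [[447.2488   0.     265.6161]
 [  0.     447.2488 191.7455]
 [  0.       0.       1.    ]] [[ 0.5477 -0.8363  0.0245]
 [-0.4587 -0.3247 -0.8272]
 [ 0.6997  0.4418 -0.5614]] [-0.5757  0.2088  1.0112]
side incubator_green 0.58 [226.4, 200.2, 278.5, 241.8] 246.2 215.3 1076
side incubator_amber 0.92 [239.3, 213.3, 308.3, 262.9] 268.8 237.2 1875
side green_pad 0.55 [226.9, 212.1, 235.8, 222.7] 231.7 216.0 76
side green_lid 0.69 [238.7, 198.3, 275.5, 217.0] 256.9 206.9 542
side green_lid 0.58 [152.8, 196.5, 181.1, 228.1] 164.7 212.5 213
side dock 0.71 [230.7, 238.1, 304.4, 265.4] 267.3 253.5 251
side dock 0.2 [228.4, 211.5, 238.4, 222.4] 231.5 216.0 58
top [[363.2796   0.     256.0333]
 [  0.     363.2796 191.264 ]
 [  0.       0.       1.    ]] [[ 0.0072 -0.9999 -0.0112]
 [-0.9816 -0.0049 -0.191 ]
 [ 0.1909  0.0124 -0.9815]] [-0.3381  0.5433  0.8523]
top incubator_green 0.67 [231.3, 187.9, 279.4, 251.7] 253.4 220.9 1930
top incubator_amber 0.98 [264.3, 202.9, 313.5, 269.5] 288.2 234.8 2022
top green_pad 0.53 [237.7, 237.3, 248.5, 248.4] 244.0 241.9 61
top green_lid 0.69 [182.4, 243.6, 206.3, 267.1] 192.1 253.6 334
top green_lid 0.61 [239.1, 188.8, 278.2, 230.4] 256.8 210.6 1127
top green_lid 0.51 [228.6, 184.8, 280.1, 253.7] 253.2 220.9 2012
top dock 0.65 [259.7, 187.2, 304.4, 259.1] 273.6 219.9 371
[ 0.2232 -0.5027  0.2054] [-3.1415 -0.      0.4178] 0.6
```

View pics/a_top.png

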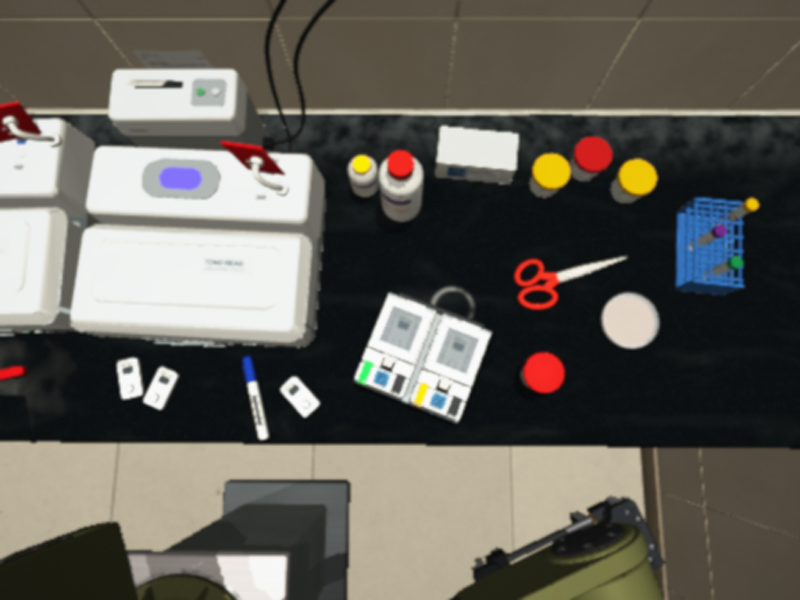

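View pics/a_side.png

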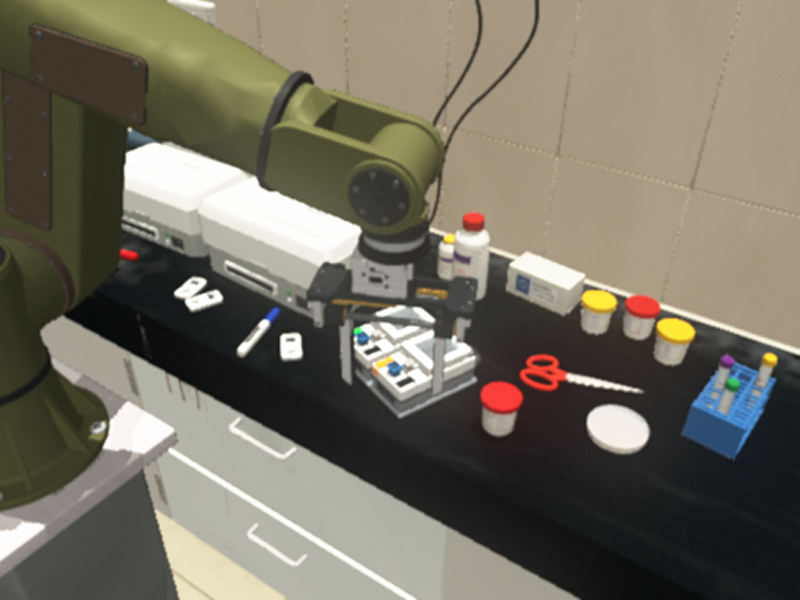

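The top view shows the dock around (425,355), with the green-lamp incubator on the left and its blue pad at about (382,379). The amber-lamp one is on the right, with its pad at about (438,400). The rear points up and to the right. The side view confirms this layout, with the hand partly in front. Next I'll take a magnified crop and fit the pose.

```bash
cat > fit.py <<'E'
import numpy as np, cv2, pickle
from scipy.optimize import least_squares
def proj(c,X):
    X=np.atleast_2d(X)@c["R"].T+c["t"]; return (X@c["K"].T)[:,:2]/X[:,2:]
def T(p,X): 
    c,s=np.cos(p[2]),np.sin(p[2]); X=np.atleast_2d(X)
    return np.c_[p[0]+c*X[:,0]-s*X[:,1],p[1]+s*X[:,0]+c*X[:,1],X[:,2]+.010]
def ray(c,uv,z):
    d=c["R"].T@np.linalg.solve(c["K"],[*uv,1.]);o=-c["R"].T@c["t"];return o+d*(z-o[2])/d[2]
E
python3 - <<'E'
from fit import *
d=pickle.load(open("a.pkl","rb")); c=d["top"]
for n,box in(("top",(220,180,325,275)),("side",(215,190,320,275))):
    im=d[n]["pixels"];hsv=cv2.cvtColor(im,cv2.COLOR_RGB2HSV);x0,y0,x1,y1=box
    for nm,lo,hi in(("blue",(98,90,50),(115,255,255)),("green",(45,120,60),(85,255,255)),("amber",(18,130,90),(30,255,255))):
        m=cv2.inRange(hsv,lo,hi);k=np.zeros_like(m);k[y0:y1,x0:x1]=m[y0:y1,x0:x1]
        N,_,st,ce=cv2.connectedComponentsWithStats(k)
        for i in range(1,N):
            if st[i,4]>12:print(n,nm,st[i],ce[i].round(1),ray(d[n],ce[i],.072 if nm=="blue" else .056).round(4))
# rough fit from top: silhouette hull of whole pair vs model corners
p0=None
cr=cv2.resize(cv2.cvtColor(c["pixels"][180:275,220:325],cv2.COLOR_RGB2BGR),None,fx=6.3,fy=6.3,interpolation=cv2.INTER_CUBIC)
cv2.imwrite("pics/crop1.png",cr)
E
```

```text
top blue [240 238   9   9  59] [243.8 241.7] [ 0.4198 -0.307   0.072 ]
top blue [276 252   9   9  60] [280.1 256. ] [ 0.387  -0.3925  0.072 ]
top green [229 231   9  15  65] [233.2 237.9] [ 0.4296 -0.2806  0.056 ]
top amber [265 245   9  15  65] [268.9 252. ] [ 0.3966 -0.3668  0.056 ]
side blue [226 213  10   8  45] [231.4 216. ] [ 0.4136 -0.3125  0.072 ]
side blue [248 232  10   8  49] [252.2 235.5] [ 0.381  -0.3986  0.072 ]
side green [226 209   6   5  19] [228.3 211.5] [ 0.4414 -0.2814  0.056 ]
side amber [215 192  11   3  21] [219.6 192.6] [ 0.4971 -0.2093  0.056 ]
side amber [241 229  11   6  31] [245.6 231.5] [ 0.4003 -0.3659  0.056 ]
```

View pics/crop1.png

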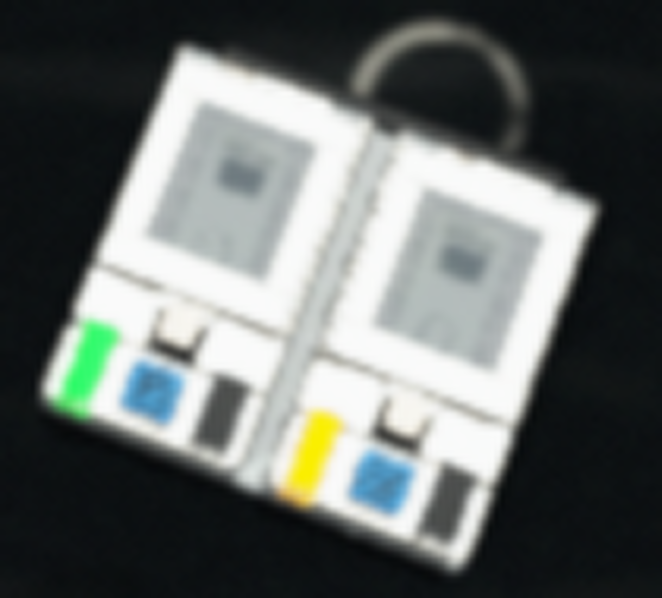

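The crop shows the green lamp at the left front, the pad at crop (153,390), and the lids clearly behind it. The two pads measure 91.6 mm apart against the expected 92, so the heading is about -0.366 rad and the green pad is at (0.4195, -0.3075). The side rays agree with this. I'll move above the pad with the fingers closing and tool x along the incubator's x.

```bash
python3 -m pendant '[0.1,-0.04,0,0.09,0,0,-1]' >/dev/null 2>&1; echo skip
```

```text
skip
```

I made a mistake in that row: the turn went into the tool-x slot instead of tool-z. I'll read the state and correct for it.

```bash
cat > plan.py <<'E'
import numpy as np
from scipy.spatial.transform import Rotation as Ro
from station import status
yaw=-.366; ex=np.array([np.cos(yaw),np.sin(yaw),0]); ey=np.array([-ex[1],ex[0],0]); pad=np.array([.4195,-.3075,.072])
org=pad-np.array([0,0,.062])+.066*ex
def to(dx,dy,z,p=yaw):
    o=status.get_obs(); R=Ro.from_euler("xyz",o["eef_rot"]); t=org+dx*ex+dy*ey; t[2]=z
    print("now",np.round(o["ee_pos"],4),np.round(o["eef_rot"],4),"t",o["time_s"],"F",np.round(o["force"],1),"w",round(o["grip_width"],4))
    r=(R.inv()*Ro.from_euler("xyz",[np.pi,0,p])).as_rotvec()
    print("row",np.round(R.inv().apply(t-o["ee_pos"])/.5,4),np.round(r/(np.pi/2),4))
E
python3 -c "
from plan import *
to(-.069,0,.2); to(-.069,0,.12)"
```

```text
now [ 0.2556 -0.468   0.2062] [-3.0013e+00  8.0000e-04  4.1280e-01] t 0.7 F [-0.4  0.9 -0.1] w 0.089
row [ 0.4248 -0.1633  0.0352] [-0.0846  0.0352  0.495 ]
now [ 0.2556 -0.468   0.2062] [-3.0013e+00  8.0000e-04  4.1280e-01] t 0.7 F [-0.4  0.9 -0.1] w 0.089
row [ 0.4249 -0.1409  0.1937] [-0.0846  0.0352  0.495 ]
```

```bash
python3 -m pendant '[0.42,-0.16,0.035,-0.085,0.035,0.495,-1,0.42,-0.16,0.035,-0.085,0.035,0.495,-1,0.42,-0.16,0.035,-0.085,0.035,0.495,-1,0.42,-0.16,0.035,-0.085,0.035,0.495,-1,0.42,-0.16,0.035,-0.085,0.035,0.495,-1,0.42,-0.16,0.035,-0.085,0.035,0.495,-1,0.42,-0.16,0.035,-0.085,0.035,0.495,-1,0.42,-0.16,0.035,-0.085,0.035,0.495,-1,0.42,-0.16,0.035,-0.085,0.035,0.495,-1,0.42,-0.16,0.035,-0.085,0.035,0.495,-1]'
python3 -c "
from plan import *
to(-.069,0,.1)"
```

```text
time_s: 1.7
ee_pos: [0.4164, -0.3077, 0.1993]
eef_rot: [-3.141, 0.001, -0.361]
force: [-0.3, -0.3, -0.2]
grip_width: 0.0092
grip_force: 0.0
now [ 0.4164 -0.3077  0.1993] [-3.1408e+00  5.0000e-04 -3.6100e-01] t 1.7 F [-0.3 -0.3 -0.2] w 0.0092
row [-0.0002 -0.0024  0.1987] [-0.0005  0.0003  0.0032]
```

```bash
python3 -m pendant '[0,-0.0024,0.06,0,0,0.003,-1,0,-0.0024,0.12,0,0,0.003,-1,0,-0.0024,0.18,0,0,0.003,-1,0,-0.0024,0.22,0,0,0.003,-1,0,-0.0024,0.22,0,0,0.003,-1,0,-0.0024,0.22,0,0,0.003,-1]'
python3 - <<'E'
from look import *
from plan import *
d=snap("b"); to(-.069,0,.072)
s=[cv2.resize(cv2.cvtColor(d[n]["pixels"][a:a+110,b:b+120],cv2.COLOR_RGB2BGR),None,fx=3.3,fy=3.3*1.2,interpolation=cv2.INTER_CUBIC) for n,a,b in(("side",160,200),("top",175,215))]
cv2.imwrite("pics/b_crop.png",np.hstack(s))
E
```

```text
time_s: 2.3
ee_pos: [0.4173, -0.3063, 0.09]
eef_rot: [-3.141, 0.0, -0.366]
force: [1.1, 0.6, 0.2]
grip_width: 0.0004
grip_force: 0.0
now [ 0.4177 -0.3065  0.0908] [ 3.1415e+00 -1.6000e-03 -3.6580e-01] t 2.4 F [-0.5  0.8 -0.4] w 0.0004
row [-0.002   0.0007  0.0375] [ 0.0001 -0.001   0.0001]
```

View pics/b_crop.png

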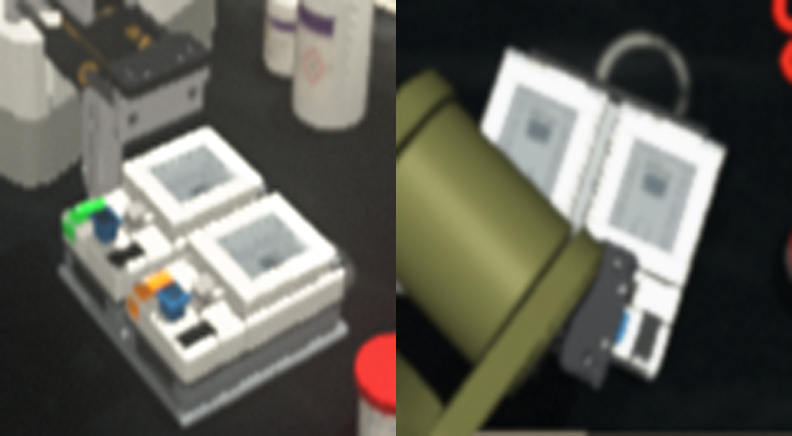

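The side crop shows the fingertip at about (100,190), right above the green pad at (105,222). The offset matches the 19 mm height difference and the 3 mm forward bias I planned. Now I'll press.

```bash
python3 -m pendant '[-0.002,0.001,0.015,0,0,0,-1,-0.002,0.001,0.03,0,0,0,-1,-0.002,0.001,0.036,0,0,0,-1,-0.002,0.001,0.04,0,0,0,-1,-0.002,0.001,0.044,0,0,0,-1,-0.002,0.001,0.047,0,0,0,-1,-0.002,0.001,0.047,0,0,0,-1]'
```

```text
time_s: 3.1
ee_pos: [0.4161, -0.306, 0.0666]
eef_rot: [-3.141, 0.0, -0.366]
force: [-6.0, 3.1, 11.9]
grip_width: 0.0003
grip_force: 5.9
```

```bash
python3 - <<'E'
from look import *
from plan import *
d=snap("c"); to(-.069,0,.13)
s=[cv2.resize(cv2.cvtColor(d[n]["pixels"][a:a+110,b:b+120],cv2.COLOR_RGB2BGR),None,fx=3.3,fy=3.3*1.2,interpolation=cv2.INTER_CUBIC) for n,a,b in(("side",160,200),("top",175,215))]
cv2.imwrite("pics/c_crop.png",np.hstack(s))
E
```

```text
now [ 0.4161 -0.3059  0.0666] [-3.1412e+00  3.0000e-04 -3.6570e-01] t 3.2 F [-5.7  3.5 11.8] w 0.0007
row [ 0.0014  0.0004 -0.1268] [-0.0003  0.0002  0.0002]
```

View pics/c_crop.png

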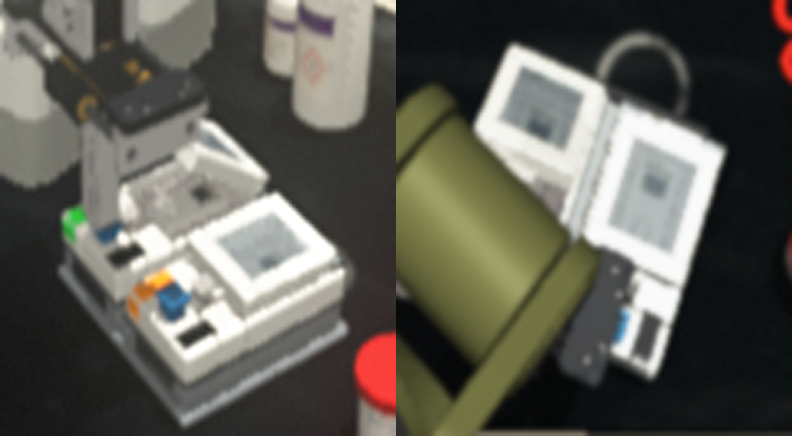

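The lid has sprung up: the open pocket shows in the side crop at (190,190), and the amber lid is still shut. I'll draw up to z ≈ 0.12 and let the lid settle.

```bash
python3 -m pendant '[-0.002,0,-0.02,0,0,0,-1,-0.002,0,-0.06,0,0,0,-1,0,0,-0.107,0,0,0,-1,0,0,-0.107,0,0,0,-1,0,0,-0.107,0,0,0,-1,0,0,-0.107,0,0,0,-1,0,0,-0.107,0,0,0,-1,0,0,-0.107,0,0,0,-1]'
python3 - <<'E'
from look import *
from plan import *
d=snap("d"); to(.005,0,.12);to(.083,0,.12)
s=[cv2.resize(cv2.cvtColor(d[n]["pixels"][a:a+110,b:b+120],cv2.COLOR_RGB2BGR),None,fx=3.3,fy=3.3*1.2,interpolation=cv2.INTER_CUBIC) for n,a,b in(("side",150,200),("top",175,215))]
cv2.imwrite("pics/d_crop.png",np.hstack(s))
E
```

```text
time_s: 4.0
ee_pos: [0.4159, -0.3058, 0.1188]
eef_rot: [-3.141, 0.001, -0.366]
force: [0.7, -0.2, 1.2]
grip_width: 0.0001
grip_force: 0.0
now [ 0.4161 -0.3059  0.119 ] [-3.1408e+00  9.0000e-04 -3.6580e-01] t 4.1 F [ 0.1 -0.2  0.5] w 0.0006
row [ 0.1496  0.0006 -0.0021] [-0.0005  0.0006  0.0001]
now [ 0.4161 -0.3059  0.119 ] [-3.1408e+00  9.0000e-04 -3.6580e-01] t 4.1 F [ 0.1 -0.2  0.5] w 0.0006
row [ 0.3056  0.0006 -0.0022] [-0.0005  0.0006  0.0001]
```

View pics/d_crop.png

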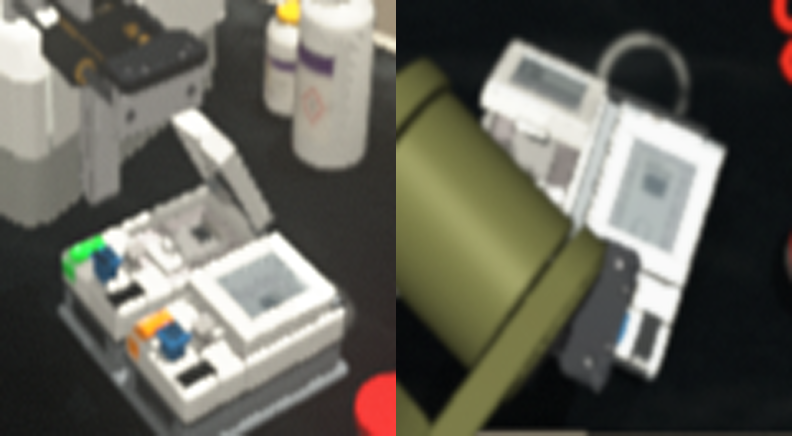

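The lid stands popped up, with its rim to the right of the finger at crop (180,115). The tab has sprung back. I'll push along tool x, quickly to just short of the lid and then slowly.

```bash
python3 -m pendant '[0.05,0,0,0,0,0,-1,0.11,0,0,0,0,0,-1,0.135,0,0,0,0,0,-1,0.15,0,0,0,0,0,-1,0.165,0,0,0,0,0,-1,0.18,0,0,0,0,0,-1,0.195,0,0,0,0,0,-1,0.21,0,0,0,0,0,-1,0.225,0,0,0,0,0,-1,0.24,0,0,0,0,0,-1]'
python3 -c "
from plan import *
to(.083,0,.12)"
```

```text
time_s: 5.1
ee_pos: [0.5288, -0.3491, 0.1194]
eef_rot: [-3.141, 0.0, -0.366]
force: [-0.5, -0.3, -0.5]
grip_width: 0.0007
grip_force: 0.1
now [ 0.5288 -0.3491  0.1194] [-3.1411e+00  2.0000e-04 -3.6580e-01] t 5.1 F [-0.5 -0.3 -0.5] w 0.0007
row [ 0.0642  0.0005 -0.0013] [-0.0003  0.0002  0.0001]
```

```bash
python3 -m pendant '[0.01,0,0,0,0,0,-1,0.02,0,0,0,0,0,-1,0.03,0,0,0,0,0,-1,0.038,0,0,0,0,0,-1,0.046,0,0,0,0,0,-1,0.052,0,0,0,0,0,-1,0.052,0,0,0,0,0,-1]'
python3 - <<'E'
from look import *
from plan import *
d=snap("e"); to(.083,0,.12)
s=[cv2.resize(cv2.cvtColor(d[n]["pixels"][a:a+110,b:b+120],cv2.COLOR_RGB2BGR),None,fx=3.3,fy=3.3*1.2,interpolation=cv2.INTER_CUBIC) for n,a,b in(("side",150,200),("top",165,215))]
cv2.imwrite("pics/e_crop.png",np.hstack(s))
E
```

```text
time_s: 5.8
ee_pos: [0.5517, -0.3579, 0.1192]
eef_rot: [-3.141, 0.003, -0.366]
force: [-7.7, 3.8, 2.7]
grip_width: 0.0006
grip_force: 4.5
now [ 0.5517 -0.3579  0.1192] [-3.1407e+00  3.0000e-03 -3.6580e-01] t 5.9 F [-7.8  2.8  2.2] w 0.0004
row [ 0.015   0.0005 -0.0016] [-0.0005  0.0019  0.0001]
```

View pics/e_crop.png

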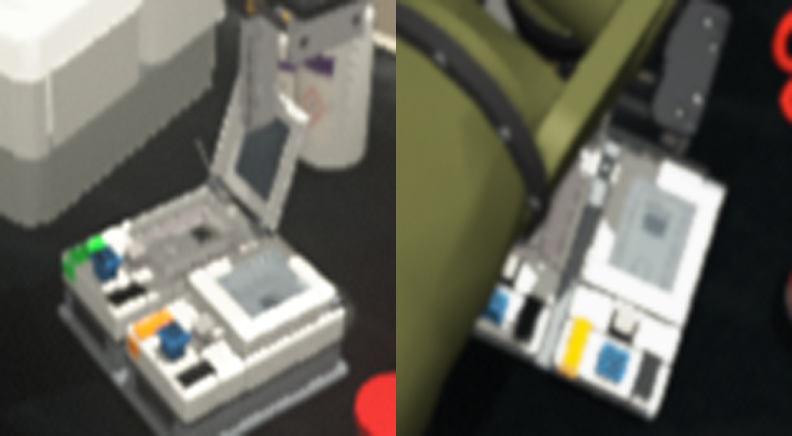

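The lid leans back past vertical, and the hand feels a steady 8 N where the hinge alone needs about 1 N, so it is at the stop. I'll nudge 3 mm more to confirm, then withdraw.

```bash
python3 -m pendant '[0.003,0,0,0,0,0,-1,0.006,0,0,0,0,0,-1,0.006,0,0,0,0,0,-1]'
```

```text
time_s: 6.2
ee_pos: [0.5525, -0.3582, 0.119]
eef_rot: [-3.14, 0.009, -0.366]
force: [-25.1, 11.9, 11.1]
grip_width: 0.001
grip_force: 13.9
```

It's firmly at the stop: the force rose to 28 N for 1 mm of travel. Withdrawing.

```bash
python3 -m pendant '[-0.01,0,0,0,0,0,-1,-0.03,0,0,0,0,0,-1,-0.08,0,0,0,0,0,-1,-0.16,0,0,0,0,0,-1,-0.24,0,0,0,0,0,-1,-0.31,0,-0.03,0,0,0,-1,-0.38,0,-0.1,0,0,0,-1,-0.42,-0.05,-0.18,0,0,0,-1,-0.42,0.05,-0.25,0,0,0,-1,-0.42,0.15,-0.25,0,0,0,-1,-0.42,0.25,-0.25,0,0,0,-1,-0.42,0.3,-0.25,0,0,0,-1]'
python3 - <<'E'
from look import *
from fit import *
from plan import *
d=snap("f"); to(.083,0,.12)
# predicted lid edge ends for angles
for n in d:
    im=cv2.cvtColor(d[n]["pixels"],cv2.COLOR_RGB2BGR); h=org+.058*ex
    for th,c in((1.7,(0,0,255)),(1.92,(0,255,0))):
        e=[h+np.array([0,0,.05])+.0865*(-np.cos(th)*ex+np.array([0,0,np.sin(th)]))+s*.037*ey for s in(-1,1)]
        print(n,th,proj(d[n],np.array(e)).round(1).tolist())
s=[cv2.resize(cv2.cvtColor(d[n]["pixels"][a:a+110,b:b+120],cv2.COLOR_RGB2BGR),None,fx=3.3,fy=3.3*1.2,interpolation=cv2.INTER_CUBIC) for n,a,b in(("side",150,200),("top",165,215))]
cv2.imwrite("pics/f_crop.png",np.hstack(s))
E
```

```text
time_s: 7.4
ee_pos: [0.3043, -0.4267, 0.2449]
eef_rot: [3.141, -0.001, -0.367]
force: [0.6, -1.0, -0.2]
grip_width: 0.0005
grip_force: 0.0
now [ 0.3038 -0.4272  0.244 ] [-3.1413e+00  6.0000e-04 -3.6930e-01] t 7.5 F [-0.  -0.5  0.2] w 0.0003
row [ 0.4275 -0.3076  0.2478] [-0.0002  0.0004 -0.0021]
side 1.7 [[283.9, 180.2], [266.7, 167.5]]
side 1.92 [[289.5, 179.5], [272.2, 167.0]]
top 1.7 [[280.6, 188.9], [249.6, 177.1]]
top 1.92 [[283.4, 181.8], [252.6, 170.2]]
```

View pics/f_crop.png

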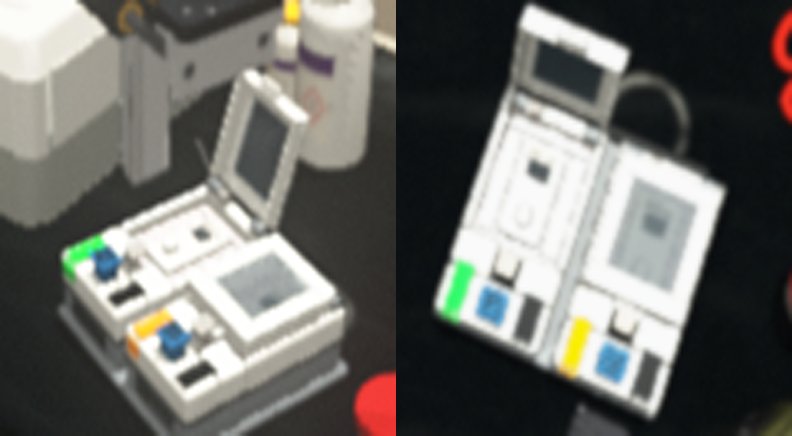

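The lid stands open and leaning back, the tabs are up, the amber lid is shut and the cartridge is in its pocket. Before handing in, I'll check the lid angle against the roof's outer edge and whether any loose thing has moved.

```bash
python3 - <<'E'
from look import *
from fit import *
from plan import *
d=pickle.load(open("f.pkl","rb"));a=pickle.load(open("a.pkl","rb"));h=org+.058*ex+np.array([0,0,.05]);Z=np.array([0,0,1.])
for th in(1.7,1.8,1.92):
    u=-np.cos(th)*ex+np.sin(th)*Z; w=np.sin(th)*ex+np.cos(th)*Z
    for n in d: print(n,th,"roof",proj(d[n],[h+.086*u+.013*w+s*.037*ey for s in(-1,1)]).round(1).tolist())
for n in d:
    g=[cv2.cvtColor(q[n]["pixels"],cv2.COLOR_RGB2GRAY) for q in(a,d)]
    m=(cv2.absdiff(*g)>40).astype(np.uint8)
    N,_,st,_=cv2.connectedComponentsWithStats(m); print(n,[s.tolist() for s in st[1:] if s[4]>15])
m=cv2.cvtColor(d["top"]["pixels"],cv2.COLOR_RGB2GRAY)
print(m[160:190,256].tolist()); print(m[160:195,270].tolist())
E
```

```text
side 1.7 roof [[287.8, 179.4], [270.6, 166.8]]
top 1.7 roof [[282.5, 183.8], [251.7, 172.2]]
side 1.8 roof [[290.3, 179.3], [273.0, 166.9]]
top 1.8 roof [[283.8, 180.8], [253.1, 169.2]]
side 1.92 roof [[293.1, 179.7], [275.8, 167.3]]
top 1.92 roof [[285.1, 177.4], [254.6, 165.9]]
side [[14, 0, 254, 154, 14773], [107, 0, 31, 6, 123], [265, 79, 9, 6, 19], [269, 87, 15, 54, 267], [272, 88, 4, 16, 20], [60, 97, 21, 49, 764], [253, 112, 15, 25, 282], [206, 136, 9, 5, 25], [274, 140, 13, 14, 99], [226, 153, 80, 68, 1983], [238, 155, 12, 6, 32], [62, 156, 15, 9, 92], [197, 167, 54, 40, 820], [251, 172, 13, 19, 166], [227, 178, 10, 9, 61], [237, 178, 8, 3, 20], [46, 185, 5, 11, 24], [24, 199, 15, 13, 80], [201, 204, 6, 6, 25], [217, 204, 10, 42, 262], [277, 227, 8, 9, 45], [40, 235, 12, 10, 67], [276, 237, 8, 5, 25], [52, 244, 60, 47, 1079], [277, 246, 6, 6, 25], [5, 315, 15, 6, 41], [0, 319, 49, 20, 593]]
top [[249, 165, 37, 32, 536], [248, 189, 14, 8, 50], [243, 197, 27, 27, 421], [263, 197, 14, 6, 29], [209, 267, 207, 117, 12550], [53, 334, 33, 50, 918], [0, 338, 50, 21, 252], [381, 352, 7, 5, 19], [104, 354, 40, 22, 518], [85, 357, 10, 17, 113], [147, 358, 38, 26, 590], [334, 360, 49, 24, 246], [185, 367, 24, 17, 246], [111, 369, 32, 15, 302], [216, 373, 6, 11, 29]]
[16, 17, 16, 15, 18, 56, 150, 230, 247, 250, 250, 249, 239, 190, 140, 129, 132, 130, 125, 119, 113, 105, 99, 94, 111, 136, 141, 130, 99, 98]
[16, 17, 16, 17, 17, 18, 19, 20, 20, 22, 42, 113, 206, 244, 249, 244, 220, 167, 123, 70, 45, 42, 42, 42, 43, 44, 45, 47, 57, 90, 131, 149, 144, 122, 105]
```

The roof edge is measured at v=166.0 and 171.1, against 166.4 and 171.7 predicted for 1.92 rad, so the lid is at its stop. In the top view nothing else on the worktop changed.

```bash
python3 -c "
from station import order
print(order.hand_in())"
```

```text
the job is handed in; nothing more can be done
None
```

I pressed the green-lamp incubator's tab, its lid popped up, and I pushed it back to its stop (about 1.92 rad in the camera check); the amber one stayed shut, nothing else on the worktop moved, and I handed the job in at about 7.5 s (no verdict was returned).

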